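# Weigh the old cream jug gently

### The job

Pick up the thin old striped jug (the one with a handle and no lid) with a light grip (under 50 N per finger), set it down softly (under 20 N) and upright near the middle of the round pan of the kitchen scale and let go. Then turn the scale's black tare knob clockwise until its pointer is at the raised index mark on the scale, and let go. Leave the two lidded jars and the cactus ornament where they are.

Things in the scene. Friction and masses are not known exactly. Their poses are not given: they have to be found in the camera images.
- jug: Thin earthenware jug, blue and cream stripes, no lid: upright open cylinder, diameter 60 mm, height 90, wall 4, 0.2 to 0.45 kg. Origin: centre of underside, z up. Loop handle towards its own +y, to 61 mm from the axis (heights 15 to 77 mm); small pouring lip towards -y at the rim, to 39 mm. Its +x and -x sides are clear: grip across the body along its x (60 mm).
- jar_tall: Bystander: lidded jar in the same stripes, 66 mm diameter (lid 70), 80 mm tall without lid, 104 mm with lid and its small knob. No handle. Origin at the centre of its underside.
- jar_low: Bystander: lower, wider lidded jar in the same stripes, 74 mm diameter (lid 78), 60 mm tall without lid, 84 mm with lid and knob. No handle. Origin at the centre of its underside.
- cactus: Bystander: dark green ribbed ceramic cactus ornament, 66 mm diameter, 100 mm tall. Origin at the centre of its underside.
- scale: Cream enamelled kitchen scale, fixed; base 150 (its x) by 310 (its y) by 45 mm high. Origin: centre of underside; dial face looks to -x. Round pan over its -y end (axis at y = -85 mm); at the +y end a housing 150 by 130 mm, flat top 90 mm above the worktop, with the tare knob in its middle (axis at x = 0, y = +90 mm).
- pan: The scale's round flat aluminium pan, 144 mm in diameter and 8 mm thick, without rim. Origin at the centre of its underside, 60 mm above the worktop when empty; so its upper face is at 68 mm. It is sprung: it sinks straight down about 1.4 mm per newton beyond the first 2 N or so, to a stop at 12 mm.
- tare_grip (a point): Centre of the tare knob's grip, on its vertical axis, 112 mm above the worktop. Black disc, diameter 68 mm (heights 90 to 98), with an upright bar on it 58 mm long, 16 wide, top at height 126. The frame turns with the knob: x along the bar; the pointer is the bar's -x end (small nose at its foot, white line on top of that half). Pads close on the bar along the frame's y.
- index_mark (a point): Raised dark steel mark, 22 by 7 mm and 7 mm high, on the flat top of the housing just outside the knob's disc, 51 mm from the knob's axis; the point is the centre of its top, 97 mm above the worktop. The knob is set when its pointer points from the knob's axis towards this mark.
- tare (a joint): Angle of the tare knob in rad, growing as it turns clockwise seen from above. At 0 the pointer points along the scale's -x; at 1.20 it points at the index mark. Starts between 0.1 and 0.6, stays where it is left; range -0.2 to 2.2.

How it is judged:
By the outcome, as a careful person would: the job done as asked, in the order asked, and still so for the second after the job is handed in, with the robot touching nothing.
It also fails if it takes over 58 s, if anything falls off the work surface, if the arm or the gripper's body presses on something with over 40 N, if the wrist force passes 120 N, or if a joint passes its speed limit or range.

### The arm

A 7-joint arm with a two-finger parallel gripper is mounted at the origin on the work surface. World frame = base frame: x ahead of the robot, y to its left, z up, the work surface at z = 0. Lengths are in m, angles in rad, forces in N, time in s.
With the tool pointing down it reaches from about 0.35 to 0.9 m from the base axis. Payload 8.1 kg.
Tool frame: the origin (TCP) lies on the centre line of the jaws, within the pads' length; the fingertips stand 11 mm ahead of it and the grasp point (between the pads) lies 8 mm behind it (arm.nose_length is the distance from the TCP to the fingertips, in m); z points along the fingers, y is the line along which they close (so a half turn about z gives the same grasp; the last joint's range is limited). The gripper opens to 92 mm and grips with 3 to 60 N. Pads are 19 mm wide; open, the fingers measure 130 mm over their backs; the gripper's body (75 mm by 190 mm) begins 47 mm behind the grasp point.
Start: joints at [-1.267, 0.434, 0.025, 1.573, -0.012, 1.134, -0.075], TCP at [0.247, 0.574, 0.238] pointing down, gripper open.
Joint ranges: [-2.62, 2.62], [-0.44, 2.09], [-1.27, 1.32], [0.08, 2.57], [-1.32, 4.46], [0.12, 2], [-2.74, 2.74]. Speed limits (rad/s): [2.22, 2.22, 3.01, 3.01, 3.14, 3.14, 3.14].

### API

Orientations are given as a rotation vector (axis times angle).
In Python, from cell import arm gives the robot as it stands.
- The arm moves only by the tool jog_arm, never from a script. Its argument "moves" is a list of rows, each a list of 4 numbers: the shift along the tool's x, y, z in m, then the turn about the tool's z in rad. In form: [[tx, ty, tz, spin], ...]. A call has 1 to 20 rows; each row is the pose to reach, as a shift and turn from the pose commanded when the call began, along the tool's axes at that moment; what a row does not reach only later rows make up. A row lasts 1/8 s, in which the tool goes at most 62.5 mm and 10.7 degrees, less where a joint would pass 70% of its speed; a pose out of reach is approached as far as the arm can. A call with a gripper value outside its range is refused whole. "hand" is the finger opening in m, from 0 to 0.0918, set as the call begins (left out, the last holds). The fingers move at their own pace and stop on an object; "newtons" is the grip in N (left out, the last holds). Time passes only in rows, so rows that repeat a pose let the fingers close. It gives the time, the measured TCP pose, the force, the opening and the grip force at its end, in the units of the state.
- arm.observe(): the state, without advancing time (a new reading comes with each control period).
- arm.get_image(name): name is "scene" or "top" or "wrist"; returns a dict with "color" (420x560x3 uint8, red, green, blue), "z_map" (420x560 float32, m along the optical axis (not along the pixel's ray), 0 where there is no reading), "fx", "fy", "cx", "cy" (pixels), "rvec" (rotation vector, rad) and "tvec" (3), from world to camera coordinates, as OpenCV has them. Camera axes: x right, y down, z forward; pixel columns grow to the right and rows downward; lengths in m; the calibration is good to about 2 mm. A picture is of the moment at which its call begins.
- arm.sign_off(): hands the job in; it is judged then, once.
The state is a dict: "clock": time; "joints": joint angles; "dq": joint speeds; "joint_efforts": joint torques, N m; "position": TCP position; "ee_rot": TCP orientation; "force": force on the tool from outside, world axes, zero at the start; "ft_torque": the same for the moment, N m; "width": opening from 0.0 (shut) to 1.0 (fully open); "gripper_force": force on a finger pad.
Only numpy, scipy, OpenCV 4.12 (cv2) and the standard library are available. Lean on these libraries where they do the work, as an engineer would, in place of code of your own. Each camera call takes 0.05 s, during which the arm holds its last target. There are 200 camera calls.

## Working session

There is one attempt and no reset: what is moved stays moved. The work goes in short steps, Python scripts to look and compute and a tool call to move; the robot and the scene stay as the last step left them, time stands still between calls to the robot, and variables do not carry over. Pictures are saved under pics/ and viewed, at most 10 in all, crops included, and the job is handed in when it is done.

Besides the shell and the picture viewer there is one more tool, called after "Call:" in YAML: its name, and indented under it one key for each argument. jog_arm: Moves the arm, as the interface text tells. Its arguments: {"type":"object","properties":{"moves":{"type":"array"},"hand":{"type":"number"},"newtons":{"type":"number"}},"required":["moves"]}

```bash
mkdir -p pics
cat > h.py <<'E'
from cell import arm
import numpy as np, cv2
from scipy.spatial.transform import Rotation as R
def grab(n):
    im=arm.get_image(n); cv2.imwrite
    return im
def cloud(im):
    z=im["z_map"].astype(float); v,u=np.mgrid[:z.shape[0],:z.shape[1]]
    P=np.stack([(u-im["cx"])/im["fx"]*z,(v-im["cy"])/im["fy"]*z,z],-1)
    M=R.from_rotvec(np.ravel(im["rvec"])).as_matrix()
    W=(P-np.ravel(im["tvec"]))@M
    W[z<=0]=np.nan
    return W
def save(im,f,crop=None,s=1):
    c=im["color"][:,:,::-1]
    if crop: a,b,d,e=crop; c=c[b:e,a:d]
    cv2.imwrite("pics/"+f,cv2.resize(c,None,fx=s,fy=s))
E
python3 - <<'E'
from h import *
import pickle
a=grab("top");b=grab("scene")
pickle.dump((a,b),open("im0.pkl","wb"))
save(a,"top0.png");save(b,"scene0.png")
s=arm.observe();print(s["clock"],s["position"],s["ee_rot"],s["force"],R.from_rotvec(s["ee_rot"]).as_matrix().round(3))
E
```

```text
0.1 [0.24719864 0.57356699 0.23704389] [-6.34732147e-01 -3.07667963e+00  2.18724906e-03] [-0.10417805  0.05653887  0.18605257] [[-0.918  0.396 -0.   ]
 [ 0.396  0.918 -0.001]
 [-0.    -0.001 -1.   ]]
```

View pics/top0.png

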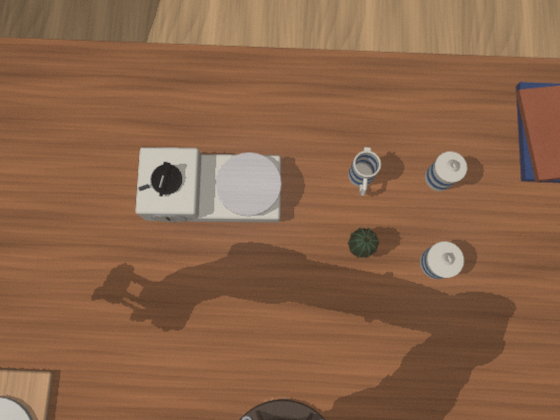

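View pics/scene0.png

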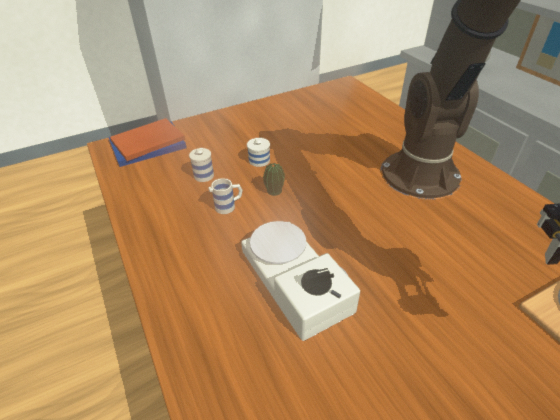

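The top view shows the jug at about (366,168), with its handle towards the robot at (365,190) and its lip at (368,150). The cactus is at (364,243) and the jars at (447,170) and (443,261). The pan is at (248,184), the knob at (166,180) and the index mark at (144,187). The scene view agrees. Next I measure these.

Run:
```python
from h import *
import pickle
a,b=pickle.load(open("im0.pkl","rb"))
W=cloud(a)
def reg(u0,v0,u1,v1,zl,zh,W=W):
    w=W[v0:v1,u0:u1].reshape(-1,3); return w[(w[:,2]>zl)&(w[:,2]<zh)]
def circ(p):
    c,r=cv2.minEnclosingCircle(p[:,:2].astype(np.float32)); return np.round(c,4),round(r,4),len(p),p.mean(0).round(4)
print("pan",circ(reg(205,145,290,225,.06,.075)))
h=reg(130,140,205,225,.08,.096); print("housing",cv2.minAreaRect(h[:,:2].astype(np.float32)),h[:,2].mean())
k=reg(140,150,205,215,.115,.135);print("bar",cv2.minAreaRect(k[:,:2].astype(np.float32)),k.mean(0))
print("jugrim",circ(reg(345,140,390,200,.082,.1)))
for n,r in dict(jarA=(415,140,480,200),jarB=(410,230,480,285),cact=(340,220,390,262)).items():print(n,circ(reg(*r,.04,.13)))
hd=reg(345,176,390,200,.05,.082);print("handle",hd.mean(0))
# dark index: print colour mask
g=cv2.cvtColor(a["color"],cv2.COLOR_RGB2GRAY)
m=np.zeros(g.shape,bool);m[180:195,136:152]=g[180:195,136:152]<110
print("index",W[m].mean(0),m.sum(), a["fx"], a["tvec"])
# scene camera
Ws=cloud(b);wl=Ws.reshape(-1,3)
p=wl[(wl[:,2]>.115)&(wl[:,2]<.135)&(np.hypot(wl[:,0]-k.mean(0)[0],wl[:,1]-k.mean(0)[1])<.045)];print("barS",cv2.minAreaRect(p[:,:2].astype(np.float32)),p.mean(0))
x=np.concatenate([a["color"][150:215,135:205]]);cv2.imwrite("pics/crop.png",np.hstack([cv2.resize(a["color"][145:220,125:205,::-1],(400,375),interpolation=2),cv2.resize(a["color"][140:205,340:395,::-1],(317,375),interpolation=2)]))
```

```text
pan (array([0.5794, 0.0984]), 0.0723, 3227, array([0.578 , 0.0984, 0.0685]))
housing ((0.5719324350357056, 0.27339547872543335), (0.15300717949867249, 0.1314031332731247), 1.6357778310775757) 0.08980033584486198
bar ((0.5743398070335388, 0.27299997210502625), (0.016873519867658615, 0.05751514062285423), 79.66764068603516) [0.57359055 0.27223245 0.12491026]
jugrim (array([ 0.6327, -0.1566]), 0.035, 232, array([ 0.6324, -0.1571,  0.0892]))
jarA (array([ 0.6305, -0.3397]), 0.0359, 986, array([ 0.6259, -0.3351,  0.0843]))
jarB (array([ 0.4311, -0.3295]), 0.0394, 1117, array([ 0.4294, -0.3269,  0.0688]))
cact (array([ 0.4604, -0.1565]), 0.0331, 672, array([ 0.456 , -0.152 ,  0.0836]))
handle [ 0.59176944 -0.15481043  0.06758828]
index [0.55737444 0.32112939 0.08798828] 45 512.0769441206204 [0.00736362 0.52371398 1.07182084]
barS ((0.576553463935852, 0.2745537757873535), (0.018027879297733307, 0.05760665237903595), 79.66104888916016) [0.57842881 0.2766947  0.12314513]
```

View pics/crop.png

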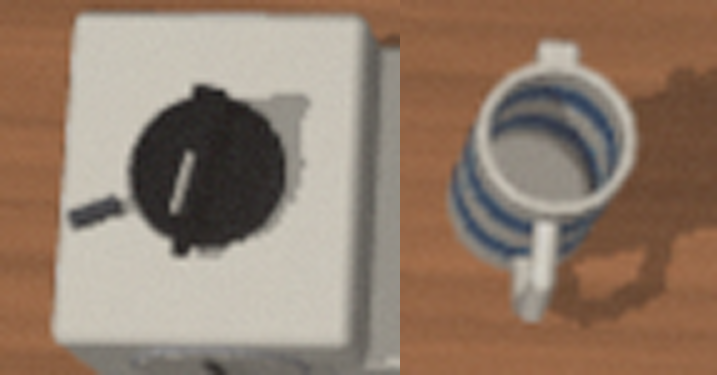

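```bash
cat >> h.py <<'E'
def togo(x,y,z,ang):
    "shift in tool axes to bring TCP to xyz and tool y to angle ang(deg, mod 180)"
    s=arm.observe();M=R.from_rotvec(s["ee_rot"]).as_matrix()
    d=M.T@(np.array([x,y,z])-s["position"])
    c=np.degrees(np.arctan2(M[1,1],M[0,1])); da=(ang-c+90)%180-90
    print("t",s["clock"],"pos",np.round(s["position"],4),"yang",c.round(2),"tilt",M[:,2].round(4),"go",d.round(4),"spin",np.radians(-da).round(4),"F",np.round(s["force"],1),"w",s["width"],s["gripper_force"])
E
python3 - <<'E'
from h import *
import pickle
from scipy.optimize import least_squares as ls
a,b=pickle.load(open("im0.pkl","rb"))
for n,im in (("top",a),("scene",b)):
    w=cloud(im).reshape(-1,3); w=w[np.hypot(w[:,0]-.633,w[:,1]+.157)<.075]
    rim=w[(w[:,2]>.085)&(w[:,2]<.1)]
    r=ls(lambda q:np.hypot(rim[:,0]-q[0],rim[:,1]-q[1])-.028,[.63,-.157],loss="soft_l1",f_scale=.002).x
    up=w[(w[:,2]>.015)&(w[:,2]<.1)];d=up[:,:2]-r;rr=np.hypot(*d.T)
    for nm,m in (("handle",(rr>.037)&(d[:,0]<0)),("lip",(rr>.033)&(d[:,0]>0)&(up[:,2]>.07))):
        print(n,r.round(4),nm,m.sum(),np.degrees(np.arctan2(d[m,1].mean(),d[m,0].mean())))
togo(.633,-.157,.14,88)
E
```

```text
top [ 0.6291 -0.157 ] handle 78 177.70344602483624
top [ 0.6291 -0.157 ] lip 18 -1.169715891833053
scene [ 0.6314 -0.155 ] handle 66 176.87550283649185
scene [ 0.6314 -0.155 ] lip 9 1.8670153756003431
t 0.1 pos [0.2472 0.5736 0.237 ] yang 66.69 tilt [-4.0e-04 -1.3e-03 -1.0e+00] go [-0.6434 -0.5181  0.0979] spin -0.372 F [-0.1  0.1  0.2] w 0.9966787786310065 0.0
```

Call:
jog_arm:
  moves:
    - [-0.64, -0.518, 0, -0.372]
    - [-0.64, -0.518, 0, -0.372]
    - [-0.64, -0.518, 0, -0.372]
    - [-0.64, -0.518, 0, -0.372]
    - [-0.64, -0.518, 0, -0.372]
    - [-0.64, -0.518, 0, -0.372]
    - [-0.64, -0.518, 0, -0.372]
    - [-0.64, -0.518, 0, -0.372]
    - [-0.64, -0.518, 0, -0.372]
    - [-0.64, -0.518, 0, -0.372]
    - [-0.64, -0.518, 0, -0.372]
    - [-0.64, -0.518, 0, -0.372]
    - [-0.64, -0.518, 0, -0.372]
    - [-0.64, -0.518, 0, -0.372]
    - [-0.64, -0.518, 0, -0.372]
    - [-0.64, -0.518, 0.05, -0.372]
    - [-0.64, -0.518, 0.08, -0.372]
    - [-0.64, -0.518, 0.08, -0.372]
  hand: 0.0918
  newtons: 20

```text
clock: 2.35
position: [0.6282, -0.1521, 0.1556]
ee_rot: [-0.051, -3.136, -0.003]
force: [-0.0, -0.4, 0.2]
width: 1.001
gripper_force: 0.0
```

Run:
```python
from h import *
togo(.630,-.156,.054,88)
im=grab("wrist");save(im,"w1.png")
w=cloud(im).reshape(-1,3);w=w[(np.hypot(w[:,0]-.63,w[:,1]+.156)<.05)&(w[:,2]>.085)&(w[:,2]<.096)]
print(len(w),cv2.minAreaRect(w[:,:2].astype(np.float32)) if len(w) else 0)
```

```text
t 2.35 pos [ 0.6282 -0.1521  0.1556] yang 88.15 tilt [-0.0049  0.0021 -1.    ] go [-0.0024 -0.004   0.1016] spin 0.0027 F [-0.  -0.4  0.2] w 1.0013167186881253 0.0
1733 ((0.6311530470848083, -0.15670335292816162), (0.060743872076272964, 0.06061781197786331), 43.5035514831543)
```

View pics/w1.png

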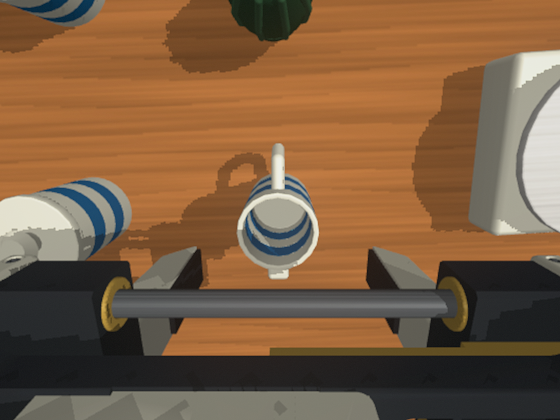

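The wrist view shows the jug's rim centred at (278,230) with the handle straight up at (278,150). The open fingers straddle it along the clear sides, so I descend.

Call:
jog_arm:
  moves:
    - [-0.0015, -0.001, 0.02, 0]
    - [-0.0015, -0.001, 0.05, 0]
    - [-0.0015, -0.001, 0.08, 0]
    - [-0.0015, -0.001, 0.1, 0]
    - [-0.0015, -0.001, 0.105, 0]
    - [-0.0015, -0.001, 0.105, 0]
    - [-0.0015, -0.001, 0.105, 0]

```text
clock: 3.28
position: [0.6323, -0.1563, 0.0539]
ee_rot: [0.055, 3.139, -0.0]
force: [-0.5, -0.9, -0.1]
width: 1.001
gripper_force: 0.0
```

Run:
```python
from h import *
togo(.631,-.1565,.052,88)
```

```text
t 3.275 pos [ 0.6323 -0.1563  0.0539] yang 88.0 tilt [ 1.9e-03 -3.0e-04 -1.0e+00] go [ 0.0013 -0.0003  0.0019] spin -0.0 F [-0.5 -0.9 -0.1] w 1.0005235869336022 0.0
```

Well centred; close gently.

Call:
jog_arm:
  moves:
    - [0, 0, 0, 0]
    - [0, 0, 0, 0]
    - [0, 0, 0, 0]
    - [0, 0, 0, 0]
    - [0, 0, 0, 0]
    - [0, 0, 0, 0]
    - [0, 0, 0, 0]
    - [0, 0, 0, 0]
  hand: 0.05
  newtons: 22

```text
clock: 4.28
position: [0.6316, -0.1562, 0.0528]
ee_rot: [0.055, 3.141, -0.0]
force: [-0.2, -1.6, 1.4]
width: 0.634
gripper_force: 22.0
```

Call:
jog_arm:
  moves:
    - [0, 0, -0.005, 0]
    - [0, 0, -0.015, 0]
    - [0, 0, -0.035, 0]
    - [0, 0, -0.06, 0]
    - [0, 0, -0.085, 0]
    - [0, 0, -0.1, 0]
    - [0, 0, -0.1, 0]
    - [0, 0, -0.1, 0]
    - [0, 0, -0.1, 0]

```text
clock: 5.4
position: [0.6309, -0.1558, 0.1516]
ee_rot: [-0.055, -3.139, -0.001]
force: [0.3, 0.8, -3.3]
width: 0.635
gripper_force: 22.0
```

Run:
```python
from h import *
togo(.579,.098,.152,88)
```

```text
t 5.4 pos [ 0.6309 -0.1558  0.1516] yang 88.0 tilt [-1.8e-03  4.0e-04 -1.0e+00] go [ 6.070e-02  2.519e-01 -2.000e-04] spin 0.0 F [ 0.3  0.8 -3.3] w 0.6346633757157185 21.98264003017357
```

Call:
jog_arm:
  moves:
    - [0.003, 0.012, 0, 0]
    - [0.01, 0.042, 0, 0]
    - [0.02, 0.083, 0, 0]
    - [0.03, 0.125, 0, 0]
    - [0.04, 0.167, 0, 0]
    - [0.05, 0.208, 0, 0]
    - [0.058, 0.24, 0, 0]
    - [0.0605, 0.252, 0, 0]
    - [0.0605, 0.252, 0, 0]
    - [0.0605, 0.252, 0, 0]
    - [0.0605, 0.252, 0, 0]

```text
clock: 6.78
position: [0.5801, 0.0962, 0.1527]
ee_rot: [0.058, 3.141, -0.001]
force: [-0.4, -1.6, -3.8]
width: 0.633
gripper_force: 22.0
```

Run:
```python
from h import *
togo(.579,.098,.121,88)
im=grab("scene");save(im,"s2.png",(180,160,400,350),2.5)
w=cloud(im).reshape(-1,3)
w=w[(np.hypot(w[:,0]-.579,w[:,1]-.098)<.036)&(w[:,2]>.074)]
print(len(w),np.percentile(w[:,2],[0,1,3,97,99,100]).round(4))
```

```text
t 6.775 pos [0.5801 0.0962 0.1527] yang 87.87 tilt [ 1.e-04 -6.e-04 -1.e+00] go [0.0012 0.0017 0.0317] spin -0.0023 F [-0.4 -1.6 -3.8] w 0.6331110800607047 21.982535605029625
2427 [0.0974 0.1037 0.1111 0.5908 0.5948 0.5993]
```

View pics/s2.png

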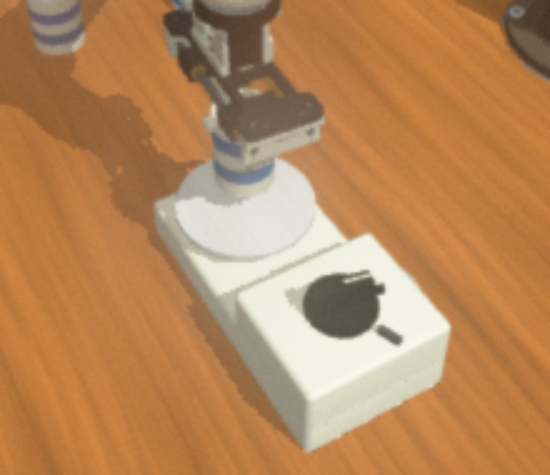

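The jug hangs upright over the pan (crop about (245,165)), and its bottom is about 31 mm above the pan. I lower it slowly.

Call:
jog_arm:
  moves:
    - [0, 0, 0.005, 0]
    - [0, 0, 0.013, 0]
    - [0, 0, 0.02, 0]
    - [0, 0, 0.024, 0]
    - [0, 0, 0.026, 0]
    - [0, 0, 0.027, 0]
    - [0, 0, 0.028, 0]
    - [0, 0, 0.029, 0]
    - [0, 0, 0.03, 0]
    - [0, 0, 0.03, 0]

```text
clock: 8.07
position: [0.5798, 0.0979, 0.1227]
ee_rot: [-0.055, -3.141, -0.0]
force: [0.5, 0.3, -4.2]
width: 0.638
gripper_force: 22.0
```

Call:
jog_arm:
  moves:
    - [0, 0, 0.0005, 0]
    - [0, 0, 0.001, 0]
    - [0, 0, 0.0015, 0]
    - [0, 0, 0.002, 0]
    - [0, 0, 0.0025, 0]
    - [0, 0, 0.003, 0]
    - [0, 0, 0.003, 0]

```text
clock: 8.95
position: [0.5799, 0.0979, 0.1197]
ee_rot: [-0.055, -3.141, -0.0]
force: [-0.7, 0.3, -2.6]
width: 0.631
gripper_force: 22.0
```

Call:
jog_arm:
  moves:
    - [0, 0, 0.0005, 0]
    - [0, 0, 0.001, 0]
    - [0, 0, 0.0015, 0]
    - [0, 0, 0.002, 0]
    - [0, 0, 0.002, 0]
    - [0, 0, 0.002, 0]

```text
clock: 9.7
position: [0.5799, 0.0979, 0.1178]
ee_rot: [0.055, 3.141, 0.0]
force: [-0.5, -0.4, -2.4]
width: 0.634
gripper_force: 22.0
```

Call:
jog_arm:
  moves:
    - [0, 0, 0.0005, 0]
    - [0, 0, 0.001, 0]
    - [0, 0, 0.0015, 0]
    - [0, 0, 0.002, 0]
    - [0, 0, 0.002, 0]
    - [0, 0, 0.002, 0]

```text
clock: 10.45
position: [0.5799, 0.0979, 0.1158]
ee_rot: [0.055, 3.141, 0.0]
force: [-0.1, 0.3, -0.7]
width: 0.636
gripper_force: 22.0
```

Run:
```python
from h import *
togo(.579,.098,.121,88)
im=grab("scene")
w=cloud(im).reshape(-1,3);d=np.hypot(w[:,0]-.579,w[:,1]-.098)
q=w[(d<.068)&(d>.04)&(w[:,2]>.05)&(w[:,2]<.075)]
print("pan z",np.median(q[:,2]),len(q))
togo(.579,.098,.121,88)
```

```text
t 10.45 pos [0.5799 0.0979 0.1158] yang 88.0 tilt [ 1.e-04  0.e+00 -1.e+00] go [ 0.0009  0.0001 -0.0052] spin 0.0 F [-0.1  0.3 -0.7] w 0.6360513367764501 21.983113302504762
pan z 0.062266642910333764 813
t 10.5 pos [0.5799 0.0979 0.1158] yang 88.0 tilt [ 1.e-04  0.e+00 -1.e+00] go [ 0.0009  0.0001 -0.0052] spin 0.0 F [-1.1  0.4 -0.6] w 0.6323025205857281 21.98303671181236
```

The scale carries nearly all the weight. I let go by first reducing the grip, then opening.

Call:
jog_arm:
  moves:
    - [0, 0, 0, 0]
    - [0, 0, 0, 0]
  newtons: 5

```text
clock: 10.75
position: [0.5799, 0.0979, 0.1158]
ee_rot: [0.055, 3.141, 0.0]
force: [-0.8, -1.3, -0.1]
width: 0.632
gripper_force: 5.0
```

Call:
jog_arm:
  moves:
    - [0, 0, 0, 0]
    - [0, 0, 0, 0]
    - [0, 0, 0, 0]
    - [0, 0, 0, 0]
    - [0, 0, 0, 0]
  hand: 0.09

```text
clock: 11.38
position: [0.5799, 0.0979, 0.1157]
ee_rot: [0.055, 3.141, 0.0]
force: [-1.8, -0.5, -0.4]
width: 0.979
gripper_force: 0.0
```

Call:
jog_arm:
  moves:
    - [0, 0, -0.01, 0]
    - [0, 0, -0.03, 0]
    - [0, 0, -0.06, 0]
    - [0, 0, -0.09, 0]
    - [0, 0, -0.1, 0]
    - [0, 0, -0.1, 0]
    - [0, 0, -0.1, 0]

```text
clock: 12.25
position: [0.5792, 0.0978, 0.2146]
ee_rot: [-0.055, -3.139, 0.001]
force: [-0.2, -0.1, -0.6]
width: 0.98
gripper_force: 0.0
```

Run:
```python
from h import *
im=grab("wrist")
w=cloud(im).reshape(-1,3)
k=w[(w[:,2]>.118)&(w[:,2]<.135)&(np.hypot(w[:,0]-.574,w[:,1]-.273)<.045)]
print("bar",len(k),cv2.minAreaRect(k[:,:2].astype(np.float32)) if len(k) else 0)
i=grab("scene");s=cloud(i).reshape(-1,3)
for q in (w,s):
    d=np.hypot(q[:,0]-.579,q[:,1]-.098)
    r=q[(d<.045)&(q[:,2]>.135)&(q[:,2]<.17)];print(len(r),r.mean(0),r[:,2].max(),cv2.minAreaRect(r[:,:2].astype(np.float32)) if len(r) else 0)
save(im,"w3.png");save(i,"s3.png",(180,160,400,350),2.5)
togo(.5745,.2735,.16,79.7)
```

```text
bar 1819 ((0.5761986374855042, 0.2733997106552124), (0.01713387854397297, 0.05805159732699394), 79.05431365966797)
2774 [0.57909342 0.09795087 0.14827689] 0.15500643065088865 ((0.5770893692970276, 0.09844905883073807), (0.059409309178590775, 0.06945645064115524), 49.27119827270508)
301 [0.58316121 0.10122919 0.14560815] 0.15489177075510105 ((0.5787107944488525, 0.09917523711919785), (0.06501410901546478, 0.059980910271406174), 39.62418746948242)
t 12.35 pos [0.5793 0.0978 0.2146] yang 88.0 tilt [-1.9e-03 -5.0e-04 -1.0e+00] go [0.0108 0.1754 0.0545] spin 0.1449 F [ 0.4  0.5 -0.3] w 0.9817348565417215 0.0
```

View pics/w3.png

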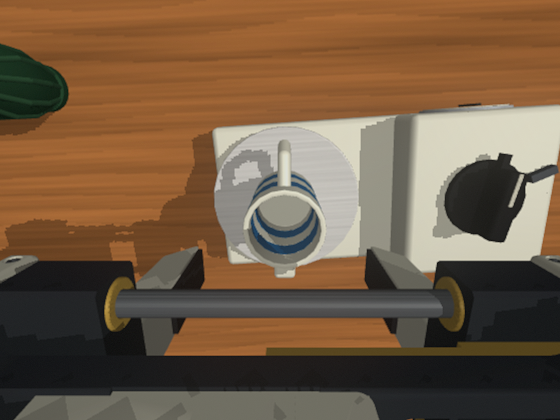

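View pics/s3.png

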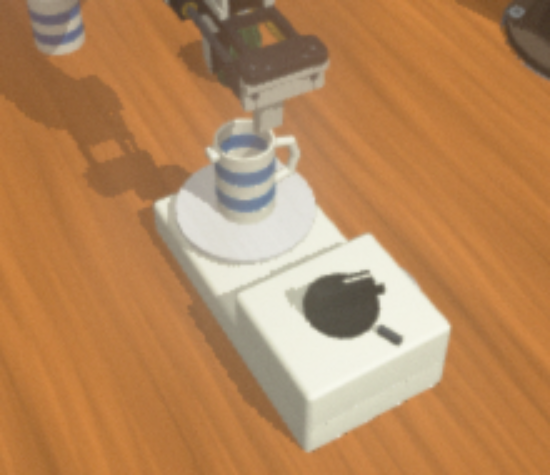

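The wrist view shows the jug upright on the pan: rim centre (285,230), handle (284,155). The scene crop confirms it stands clear at (245,175). The knob bar is at (497,198) in the wrist view and the index mark at (541,172). Next comes the knob.

Call:
jog_arm:
  moves:
    - [0.002, 0.03, 0, 0]
    - [0.005, 0.08, 0, 0.05]
    - [0.008, 0.13, 0, 0.1]
    - [0.01, 0.17, 0, 0.15]
    - [0.01, 0.1755, 0, 0.15]
    - [0.01, 0.1755, 0, 0.15]
    - [0.01, 0.1755, 0.03, 0.15]
    - [0.01, 0.1755, 0.06, 0.15]
    - [0.01, 0.1755, 0.07, 0.15]
    - [0.01, 0.1755, 0.07, 0.15]
    - [0.01, 0.1755, 0.07, 0.15]
  hand: 0.045

```text
clock: 13.72
position: [0.5769, 0.2735, 0.147]
ee_rot: [0.291, 3.126, 0.002]
force: [-0.2, -0.4, 0.3]
width: 0.491
gripper_force: 0.0
```

Run:
```python
from h import *
togo(.5755,.2733,.113,79.4)
im=grab("wrist")
w=cloud(im).reshape(-1,3)
k=w[(w[:,2]>.12)&(w[:,2]<.13)&(np.hypot(w[:,0]-.5755,w[:,1]-.273)<.04)]
print("bar",len(k),cv2.minAreaRect(k[:,:2].astype(np.float32)) if len(k) else 0)
W=cloud(im);g=cv2.cvtColor(im["color"],cv2.COLOR_RGB2GRAY)
m=(abs(W[...,2]-.097)<.0025)&(np.hypot(W[...,0]-.556,W[...,1]-.321)<.02)
if m.any():
    print("mark",m.sum(),W[m].mean(0),cv2.minAreaRect(W[m][:,:2].astype(np.float32)))
togo(.5755,.2733,.113,79.4)
```

```text
t 13.725 pos [0.5769 0.2735 0.147 ] yang 79.37 tilt [ 1.7e-03  8.0e-04 -1.0e+00] go [ 0.0013 -0.0005  0.034 ] spin -0.0004 F [-0.2 -0.4  0.3] w 0.4913957414885416 0.0
bar 2273 ((0.5734174847602844, 0.2747180759906769), (0.01596176065504551, 0.05314062535762787), 79.3614730834961)
mark 501 [0.55626197 0.31804768 0.09761555] ((0.5552312135696411, 0.3156501352787018), (0.016140474006533623, 0.03173059597611427), 32.12725067138672)
t 13.775 pos [0.5768 0.2737 0.1471] yang 79.38 tilt [ 0.0018  0.001  -1.    ] go [ 0.0013 -0.0007  0.0341] spin -0.0003 F [ 0.2 -0.8  0.2] w 0.4880772829315535 0.0
```

Call:
jog_arm:
  moves:
    - [0.001, 0, 0.015, 0]
    - [0.001, 0, 0.028, 0]
    - [0.001, 0, 0.032, 0]
    - [0.001, 0, 0.032, 0]
    - [0.001, 0, 0.032, 0]

```text
clock: 14.4
position: [0.5753, 0.2739, 0.114]
ee_rot: [0.29, 3.128, 0.0]
force: [1.4, 0.3, 0.6]
width: 0.491
gripper_force: 0.0
```

Call:
jog_arm:
  moves:
    - [0, 0, 0, 0]
    - [0, 0, 0, 0]
    - [0, 0, 0, 0]
    - [0, 0, 0, 0]
    - [0, 0, 0, 0]
  hand: 0.008
  newtons: 25

```text
clock: 15.02
position: [0.5751, 0.2743, 0.1139]
ee_rot: [0.289, 3.128, 0.001]
force: [0.8, 2.4, 0.3]
width: 0.173
gripper_force: 25.0
```

Run:
```python
from h import *
togo(.5755,.2733,.113,79.4)
print(arm.observe()["ft_torque"])
```

```text
t 15.025 pos [0.5751 0.2743 0.1139] yang 79.43 tilt [ 4.e-04  5.e-04 -1.e+00] go [-0.0006 -0.0009  0.0009] spin 0.0004 F [0.8 2.4 0.3] w 0.17308901019617404 24.997446835041046
[ 0.2794868  -0.06513001  0.01669352]
```

Call:
jog_arm:
  moves:
    - [0, 0, 0, 0.05]
    - [0, 0, 0, 0.15]
    - [0, 0, 0, 0.25]
    - [0, 0, 0, 0.35]
    - [0, 0, 0, 0.45]
    - [0, 0, 0, 0.55]
    - [0, 0, 0, 0.65]
    - [0, 0, 0, 0.75]
    - [0, 0, 0, 0.85]
    - [0, 0, 0, 0.94]
    - [0, 0, 0, 0.98]
    - [0, 0, 0, 0.99]
    - [0, 0, 0, 0.99]
    - [0, 0, 0, 0.99]

```text
clock: 16.77
position: [0.5748, 0.2738, 0.1138]
ee_rot: [-1.74, -2.615, 0.0]
force: [-3.6, -0.3, 5.5]
width: 0.171
gripper_force: 25.0
```

Run:
```python
from h import *
togo(.5755,.2733,.113,22.7)
print(arm.observe()["ft_torque"])
```

```text
t 16.775 pos [0.5748 0.2738 0.1138] yang 22.73 tilt [-4.e-04  2.e-04 -1.e+00] go [-0.0007  0.0005  0.0008] spin 0.0005 F [-3.6 -0.3  5.5] w 0.1709189739665544 24.999008774757385
[-0.1607711   0.71418017  0.04663569]
```

Call:
jog_arm:
  moves:
    - [0, 0, 0, 0]
    - [0, 0, 0, 0]
    - [0, 0, 0, 0]
    - [0, 0, 0, 0]
  hand: 0.045

```text
clock: 17.27
position: [0.575, 0.2738, 0.1136]
ee_rot: [1.741, 2.615, -0.0]
force: [0.3, 0.3, 0.1]
width: 0.489
gripper_force: 0.0
```

Call:
jog_arm:
  moves:
    - [0, 0, -0.015, 0]
    - [0, 0, -0.045, 0]
    - [0, 0, -0.09, 0]
    - [0, 0, -0.12, 0]
    - [0.03, 0, -0.15, 0]
    - [0.08, 0, -0.15, 0]
    - [0.13, 0, -0.15, 0]
    - [0.16, 0, -0.15, 0]
    - [0.16, 0, -0.15, 0]
    - [0.16, 0, -0.15, 0]

```text
clock: 18.52
position: [0.514, 0.4205, 0.2645]
ee_rot: [1.742, 2.613, 0.001]
force: [-0.0, -0.4, -0.8]
width: 0.49
gripper_force: 0.0
```

Run:
```python
from h import *
ims={n:grab(n) for n in("top","scene","wrist")}
for n,im in ims.items():
    W=cloud(im);w=W.reshape(-1,3);d=np.hypot(w[:,0]-.575,w[:,1]-.273)
    k=w[(w[:,2]>.119)&(w[:,2]<.132)&(d<.04)]
    if len(k)<20: print(n,"none");continue
    print(n,len(k),cv2.minAreaRect(k[:,:2].astype(np.float32)))
    g=cv2.cvtColor(im["color"],cv2.COLOR_RGB2GRAY).reshape(-1)
    for lo in (.092,.095):
        a=np.degrees(np.arctan2(w[:,1]-.2733,w[:,0]-.5755))
        m=(w[:,2]>lo)&(w[:,2]<.1)&(d>.041)&(d<.066)&(g<110); print("  mark",m.sum(),w[m].mean(0),np.median(a[m]))
    h=w[(w[:,2]>.086)&(w[:,2]<.093)&(abs(w[:,0]-.57)<.1)&(w[:,1]>.19)&(w[:,1]<.36)];print("  house",cv2.minAreaRect(h[:,:2].astype(np.float32)))
    d=np.hypot(w[:,0]-.579,w[:,1]-.098);r=w[(d<.045)&(w[:,2]>.13)&(w[:,2]<.17)]
    if len(r):print("  jug",r[:,2].max(),cv2.minAreaRect(r[:,:2].astype(np.float32))[0])
cv2.imwrite("pics/e.png",np.hstack([cv2.resize(ims["top"]["color"][140:225,125:285,::-1],None,fx=2.4,fy=2.4,interpolation=2),cv2.resize(ims["wrist"]["color"][:,:,::-1],(272,204))]) if 0 else cv2.resize(ims["top"]["color"][135:235,125:285,::-1],(800,500),interpolation=2))
save(ims["wrist"],"w4.png")
```

```text
top 220 ((0.5742501616477966, 0.27226465940475464), (0.01721097342669964, 0.057287488132715225), 22.905366897583008)
  mark 28 [0.55357204 0.32028017 0.09611852] 114.94633246523627
  mark 21 [0.55320008 0.32087402 0.0968413 ] 114.93825010754213
  house ((0.572370707988739, 0.27297091484069824), (0.15082260966300964, 0.1295173168182373), 1.957027792930603)
  jug 0.15884225076941055 (0.5757977366447449, 0.09715776145458221)
scene 185 ((0.5762283802032471, 0.2740932106971741), (0.017844900488853455, 0.057850662618875504), 23.499080657958984)
  mark 18 [0.55755398 0.3220292  0.09496431] 110.0968684439065
  mark 8 [0.55716696 0.32338036 0.09640596] 110.0968684439065
  house ((0.5764483213424683, 0.2754267454147339), (0.1496732085943222, 0.1295453906059265), 1.8262933492660522)
  jug 0.15474159598812845 (0.5783218741416931, 0.09961335361003876)
wrist 434 ((0.571325957775116, 0.2832486629486084), (0.015546785667538643, 0.03678354620933533), 22.717252731323242)
  mark 64 [0.55327033 0.3256503  0.09747709] 113.58536263352136
  mark 57 [0.55281367 0.32530883 0.09795476] 113.59815183547389
  house ((0.5784759521484375, 0.2842973470687866), (0.13782821595668793, 0.12467751652002335), 8.791205406188965)
```

View pics/e.png

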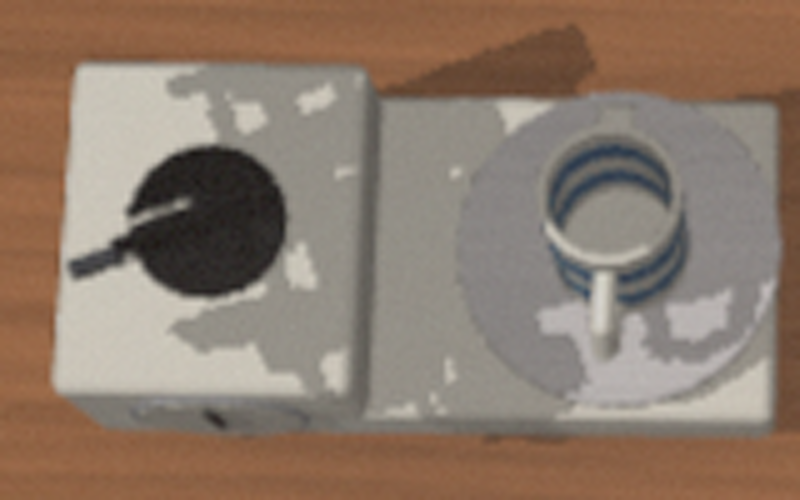

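View pics/w4.png

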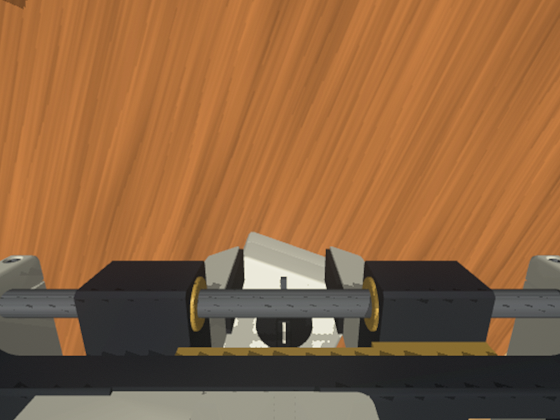

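The top crop shows the pointer (white line, nose at (125,242)) in line with the index mark at (95,262), and the jug upright on the pan at (610,200). The wrist view shows the line at (284,330) and the mark at (284,283) collinear. The measured pointer direction is about 113°, against 113° for the mark. I hand the job in.

```bash
python3 -c "
from cell import arm
print(arm.sign_off())"
```

```text
the job is handed in; nothing more can be done
None
```

The jug stands upright near the middle of the scale's pan, the tare pointer is in line with the index mark, the gripper is clear of everything, and the job was handed in at about 18.7 s with no verdict shown.

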